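# Set out the pinned sample station

### The job

Set out the sample station: first lower the white locating plate fully home onto the two dowel pins of the grey base, then stand the blue-capped brown vial on the plate's middle ring, and only after that stand the two dropper bottles from the grey board on the two outer rings, the red-collared one to the left of the vial and the black-collared one to the right, as you see it from the robot. At any time once the plate is seated, stand the white-capped clear vial behind the blue-capped one, on the ring on the base itself. Centre everything upright on its rings, leave the black-capped brown vial where it stands and knock nothing over.

Things in the scene. Friction and masses are not known exactly. Their poses are not given: they have to be found in the camera images.
- station_base: Fixed grey plate 140x210x10 mm (x,y,z). Origin: centre of underside; x away from robot (turned up to 0.2 rad), y left. Two brass-coloured pins at x=-30, y=+-32 mm, 8 mm diameter, rise 18 mm above its top, last 8 mm tapering to 3 mm. Rear ring (blue, 36 mm) on its top at x=45, y=0. Plate seated: its centre at x=-30, y=0, underside z=10; its rings then at x=-30, y=68 (left), 0, -68 mm (right), z=20.
- locating_plate: Loose white plastic plate 60x190x10 mm (x,y,z), 0.2 kg, flat. Origin: centre of underside. Two through holes, 11 mm diameter, at x=0, y=+-32 mm. Blue rings on top at y=+-68 mm (48 mm wide) and at the centre (36 mm). Same after a half turn. At the start its y is within 0.25 rad of world y. Grasp across its 60 mm width at the centre; seated, the pin tips stand 8 mm out of it.
- bottle_red: Brown dropper bottle with a RED collar, black dropper on top; body 38 mm diameter, straight from 10 to 45 mm above its foot, then a sloping shoulder; collar 22 mm diameter from 71 to 86 mm above its foot (a good grasp); 118 mm high, 0.11 kg. Origin: centre of its underside; stands upright on a 3 mm thick grey board near the front edge.
- bottle_black: Brown dropper bottle with a BLACK collar, black dropper on top; otherwise like the red-collared one: body 38 mm diameter, straight from 10 to 45 mm above its foot, then a sloping shoulder; collar 22 mm diameter from 71 to 86 mm; 118 mm high, 0.11 kg. Origin: centre of its underside; stands upright on a 3 mm thick grey board near the front edge.
- vial_blue: Brown vial with a BLUE cap, 23 mm diameter body up to 35 mm, 18 mm diameter cap, 54 mm high, 20 g. Origin: centre of its underside; stands upright on a 3 mm thick grey board near the front edge.
- vial_white: Clear, whitish vial with a WHITE cap, 23 mm diameter body up to 35 mm, 18 mm diameter cap, 54 mm high, 20 g. Origin: centre of its underside; stands upright on a 3 mm thick grey board near the front edge.
- vial_spare: Brown vial with a BLACK cap, 23 mm diameter, 54 mm high: not needed, to be left where it stands on the grey board. Origin: centre of its underside.
Things that resemble listed ones, but are neither listed nor needed, are in the scene too. Leave any turquoise look-alike of the vial_blue alone.

How it is judged:
On the way, in this order (a step that is already met when the one before it is completed fails the run):
1. the locating plate is seated on both pins and let go, before any vial or bottle is taken away (x of locating_plate in the frame of station_base between -0.033 and -0.027 m and y of locating_plate in the frame of station_base between -0.003 and 0.003 m and z of locating_plate in the frame of station_base between 0.008 and 0.012 m and angle between the y axis of locating_plate and the y axis of station_base, either way round below 0.06 rad and angle between locating_plate's own z axis and vertical below 0.04 rad and contact force between the fingers and locating_plate below 0.1 N and distance of each of bottle_red, bottle_black, vial_blue, vial_white from where it was at the start of the episode below 0.05 m), for 0.2 s.
2. the blue-capped vial stands on the plate's middle ring, let go, before either dropper bottle is taken away (x of locating_plate in the frame of station_base between -0.033 and -0.027 m and y of locating_plate in the frame of station_base between -0.003 and 0.003 m and z of locating_plate in the frame of station_base between 0.008 and 0.012 m and angle between the y axis of locating_plate and the y axis of station_base, either way round below 0.06 rad and angle between locating_plate's own z axis and vertical below 0.04 rad and x of vial_blue in the frame of station_base between -0.042 and -0.018 m and y of vial_blue in the frame of station_base between -0.012 and 0.012 m and z of vial_blue in the frame of station_base between 0.016 and 0.024 m and angle between vial_blue's own z axis and vertical below 0.1 rad and contact force between the fingers and vial_blue below 0.1 N and distance of each of bottle_red, bottle_black from where it was at the start of the episode below 0.05 m), for 0.2 s.
At the end, for the whole second after the job is handed in: Plate flat on the base over both pins (3 mm); blue vial on its middle ring, red bottle left, black right, white vial on the rear ring: each upright (0.1 rad), within 12 mm of ring centre in base x and y, 4 mm in height; black-capped vial moved under 20 mm; all released, at rest (x of locating_plate in the frame of station_base between -0.033 and -0.027 m and y of locating_plate in the frame of station_base between -0.003 and 0.003 m and z of locating_plate in the frame of station_base between 0.008 and 0.012 m and angle between the y axis of locating_plate and the y axis of station_base, either way round below 0.06 rad and angle between locating_plate's own z axis and vertical below 0.04 rad and x of vial_blue in the frame of station_base between -0.042 and -0.018 m and y of vial_blue in the frame of station_base between -0.012 and 0.012 m and z of vial_blue in the frame of station_base between 0.016 and 0.024 m and angle between each of vial_blue, bottle_red, bottle_black, vial_white, vial_spare's own z axis and vertical below 0.1 rad and x of bottle_red in the frame of station_base between -0.042 and -0.018 m and y of bottle_red in the frame of station_base between 0.056 and 0.08 m and z of bottle_red in the frame of station_base between 0.016 and 0.024 m and x of bottle_black in the frame of station_base between -0.042 and -0.018 m and y of bottle_black in the frame of station_base between -0.08 and -0.056 m and z of bottle_black in the frame of station_base between 0.016 and 0.024 m and x of vial_white in the frame of station_base between 0.033 and 0.057 m and y of vial_white in the frame of station_base between -0.012 and 0.012 m and z of vial_white in the frame of station_base between 0.006 and 0.014 m and distance of vial_spare from where it was at the start of the episode below 0.02 m and linear speed of each of locating_plate, vial_blue, bottle_red, bottle_black, vial_white, vial_spare below 0.02 m/s and contact force between the fingers and locating_plate below 0.1 N and contact force between the fingers and vial_blue below 0.1 N and contact force between the fingers and bottle_red below 0.1 N and contact force between the fingers and bottle_black below 0.1 N and contact force between the fingers and vial_white below 0.1 N and contact force between the fingers and vial_spare below 0.1 N); the robot touches nothing.
It fails at once if the black-capped vial is displaced by more than 20 mm (distance of vial_spare from where it was at the start of the episode above 0.02 m).
It fails at once if a vial or bottle is tipped over (angle between any of bottle_red, bottle_black, vial_blue, vial_white, vial_spare's own z axis and vertical above 0.8 rad).
It also fails if it takes over 152 s, if anything falls off the work surface, if the arm or the gripper's body presses on something with over 40 N, if the wrist force passes 120 N, or if a joint passes its speed limit or range.

### The arm

A 7-joint arm with a two-finger parallel gripper is mounted at the origin on a cart in front of the work surface, level with it; the furniture and walls round the work are solid. World frame = base frame: x ahead of the robot, y to its left, z up, the work surface at z = 0. Lengths are in m, angles in rad, forces in N, time in s.
With the tool pointing down it reaches from about 0.425 to 0.8 m from the base axis. Payload 8.3 kg.
Tool frame: the origin (TCP) lies at the centre of the arm's flange, where the gripper is bolted on; the fingertips stand 173 mm ahead of it and the grasp point (between the pads) lies 155 mm ahead of it; z points along the fingers, y is the line along which they close (so a half turn about z gives the same grasp; the last joint's range is limited). The gripper opens to 85 mm and grips with 20 to 120 N. Pads are 22 mm wide; open, the fingers measure 114 mm over their backs; the gripper's body (76 mm by 85 mm) begins 54 mm behind the grasp point. The pads swing forward as they close: fully open they stand 13 mm farther back than shut.
Start: joints at [-1.341, 0.383, 0.016, 1.37, -0.006, 1.388, -0.046], TCP at [0.18, 0.598, 0.405] pointing down, gripper open.
Joint ranges: [-2.95, 2.95], [-0.25, 2.06], [-1.52, 1.56], [0.18, 2.33], [-1.44, 4.58], [0.02, 2.06], [-3.01, 3.01]. Speed limits (rad/s): [2.39, 2.39, 3.01, 3.01, 3.14, 3.14, 3.14].

### API

Orientations are given as a unit quaternion [x, y, z, w].
In Python, from cell import env, camera gives the robot as it stands.
- The arm moves only by the shell command python3 -m inch 'ROWS' [OPENING] [FORCE]. ROWS is text: rows parted by semicolons, each of 4 numbers parted by spaces: the shift along the tool's x, y, z in m, then the turn about the tool's z in degrees. In form: x y z spin; .... A call has 1 to 20 rows; each row shifts and turns the commanded pose from where the row before left it, along the tool's axes as they then stand; what a row does not reach is not made up. A row lasts 1/8 s, in which the tool goes at most 62.5 mm and 10.7 degrees, less where a joint would pass 70% of its speed; a pose out of reach is approached as far as the arm can. A call with a gripper value outside its range is refused whole. OPENING is the opening, from -1 (shut) to 1 (fully open), set as the call begins (- or left out, the last holds). The fingers move at their own pace and stop on an object; FORCE is the grip in N (left out, the last holds). Time passes only in rows, so rows that do not move let the fingers close. It gives the time, the measured TCP pose, the force, the opening and the grip force at its end, in the units of the state.
- env.read_state(): the state, without advancing time (a new reading comes with each control period).
- camera(name): name is "scene" or "top" or "wrist"; returns a dict with "frame" (480x640x3 uint8, red, green, blue), "mtx" (3x3 intrinsics, pixels), "extrinsics" (4x4, takes a point from camera to world coordinates). Camera axes: x right, y down, z forward; pixel columns grow to the right and rows downward; lengths in m; the calibration is good to about 2 mm. A picture is of the moment at which its call begins. There is no depth.
- env.finish_job(): hands the job in; it is judged then, once.
The state is a dict: "t": time; "joints": joint angles; "joint_velocities": joint speeds; "joint_efforts": joint torques, N m; "position": TCP position; "ee_rot": TCP orientation; "force": force on the tool from outside, world axes, zero at the start; "torque": the same for the moment, N m; "grip_width": finger opening in m; "gripper_force": force on a finger pad.
Only numpy, scipy, OpenCV 4.12 (cv2) and the standard library are available. Lean on these libraries where they do the work, as an engineer would, in place of code of your own. Each camera call takes 0.05 s, during which the arm holds its last target. There are 200 camera calls.

## Working session

There is one attempt and no reset: what is moved stays moved. The work goes in short steps, Python scripts to look and compute and a shell command to move; the robot and the scene stay as the last step left them, time stands still between calls to the robot, and variables do not carry over. Pictures are saved under pics/ and viewed, at most 14 in all, crops included, and the job is handed in when it is done.

```bash
ls; mkdir -p pics
python3 - <<'E'
from cell import env,camera
import cv2,numpy as np
np.set_printoptions(precision=4,suppress=True)
s=env.read_state();print(s)
for n in("scene","top","wrist"):
    c=camera(n);cv2.imwrite(f"pics/{n}0.png",c["frame"][...,::-1]);print(n,c["mtx"].tolist(),c["extrinsics"])
    np.savez(f"pics/{n}0.npz",**c)
E
```

```text
pics
{'t': 0.0, 'joints': array([-1.3409,  0.3842,  0.0164,  1.3711, -0.0063,  1.3882, -0.0465]), 'joint_velocities': array([ 0.0006, -0.0008,  0.0002, -0.0013, -0.0003,  0.0006,  0.0008]), 'joint_efforts': array([  0.0006, -62.758 ,   0.8443, -37.1835,   0.0165,   0.0143,
        -0.    ]), 'position': array([0.1803, 0.5983, 0.4037]), 'ee_rot': array([ 0.1458,  0.9893, -0.001 , -0.0001]), 'force': array([ 0.5906, -0.5292,  0.2497]), 'torque': array([-0.0171, -0.0093,  0.0109]), 'gripper_force': 0.0, 'grip_width': 0.08544023482746094}
scene [[579.4337138876197, 0.0, 321.33005738648603], [0.0, 579.4337138876197, 238.32973466173712], [0.0, 0.0, 1.0]] [[ 0.8937 -0.2316  0.3842  0.0478]
 [-0.448  -0.4163  0.7912 -0.9736]
 [-0.0233 -0.8792 -0.4758  0.5811]
 [ 0.      0.      0.      1.    ]]
top [[559.8843743697366, 0.0, 324.0699642057903], [0.0, 559.8843743697366, 243.5630396441083], [0.0, 0.0, 1.0]] [[ 0.0023 -0.999   0.0456  0.419 ]
 [-1.     -0.0024 -0.0021 -0.0797]
 [ 0.0022 -0.0456 -0.999   1.1617]
 [ 0.      0.      0.      1.    ]]
wrist [[402.97861446933916, 0.0, 324.72127468106385], [0.0, 402.97861446933916, 238.77744003091237], [0.0, 0.0, 1.0]] [[ 0.2883  0.9129  0.2891  0.1067]
 [ 0.9575 -0.2738 -0.0903  0.6216]
 [-0.0033  0.3028 -0.953   0.3739]
 [ 0.      0.      0.      1.    ]]
```

View pics/top0.png

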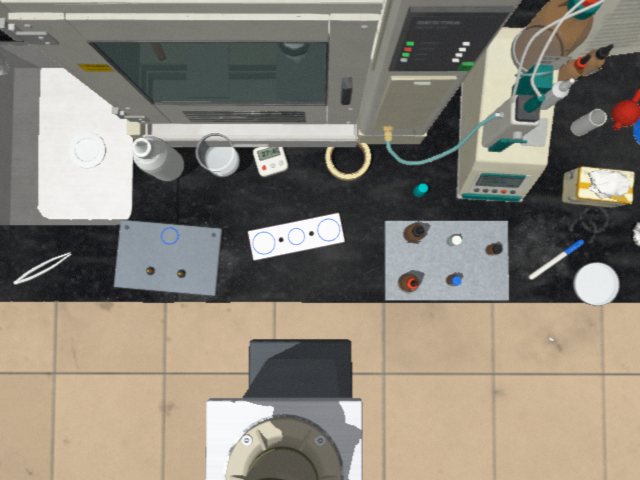

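View pics/scene0.png

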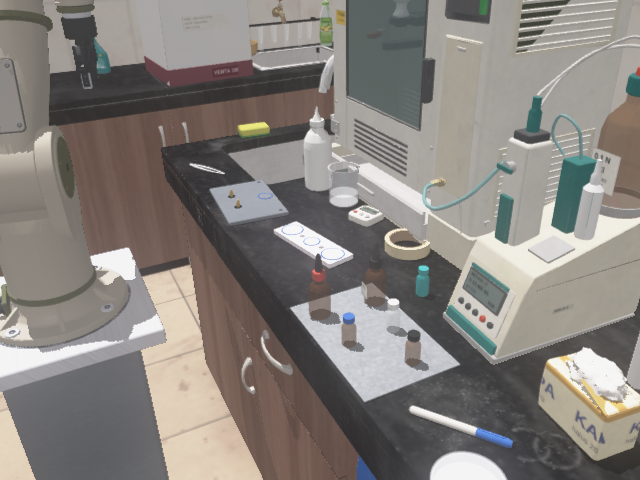

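Top view: base with rear ring at (170,236) and pins at (150,271) and (181,273). The plate has rings at (264,243), (296,236) and (328,230), with holes between them.

Candidates:
- Blue-capped vial: (455,281) is the blue cap. The turquoise look-alike at (421,189) is off the board. Black cap is at (494,249), white cap at (456,240).
- Red bottle: collar at (410,283).
- Black bottle: (415,232).

Next I'll measure these in both views.

```bash
cat > h.py <<'E'
import numpy as np,cv2,sys
from scipy.spatial.transform import Rotation as R
np.set_printoptions(precision=4,suppress=True)
def shot(n,f):
    from cell import camera
    c=camera(n);np.savez(f"pics/{f}.npz",**c);return c
def load(f): return dict(np.load(f"pics/{f}.npz"))
def ray(c,uv):
    d=np.linalg.inv(c["mtx"])@[uv[0],uv[1],1];E=c["extrinsics"];return E[:3,3],E[:3,:3]@d
def onz(c,uv,z):
    o,d=ray(c,uv);return o+d*(z-o[2])/d[2]
def proj(c,p):
    E=c["extrinsics"];q=c["mtx"]@(E[:3,:3].T@(np.array(p)-E[:3,3]));return q[:2]/q[2]
def tri(obs):
    A=np.zeros((3,3));b=np.zeros(3)
    for c,uv in obs:
        o,d=ray(c,uv);d=d/np.linalg.norm(d);M=np.eye(3)-np.outer(d,d);A+=M;b+=M@o
    p=np.linalg.solve(A,b);return p,[np.round(proj(c,p)-uv,1).tolist() for c,uv in obs]
def blobs(c,lo,hi,amin=8,roi=None):
    """contours of an HSV range: centre, size, area"""
    h=cv2.cvtColor(c["frame"],cv2.COLOR_RGB2HSV);m=cv2.inRange(h,np.array(lo),np.array(hi))
    if roi: k=np.zeros_like(m);x0,y0,x1,y1=roi;k[y0:y1,x0:x1]=255;m&=k
    n,l,st,ce=cv2.connectedComponentsWithStats(m)
    return [((st[i,0]+st[i,2]/2-.5).round(1),(st[i,1]+st[i,3]/2-.5).round(1),st[i,2],st[i,3],st[i,4],ce[i].round(1).tolist()) for i in range(1,n) if st[i,4]>=amin]
def go(x,y,z,ydir=None):
    """print tool-frame shift and spin to bring TCP to x,y,z with tool y along angle ydir (mod pi), tool x/y AS NOW; shift first, then spin"""
    from cell import env
    s=env.read_state();r=R.from_quat(s["ee_rot"]);d=r.inv().apply(np.array([x,y,z])-s["position"])
    out="shift mm %s"%np.round(d*1000,1)
    a=r.apply([0,1,0]);a=np.arctan2(a[1],a[0])
    if ydir is not None:
        t=(ydir-a+np.pi/2)%np.pi-np.pi/2; out+=" spin deg %.1f"%-np.degrees(t)
    print(out," pos",s["position"],"ydir %.1f"%np.degrees(a),"t %.1f"%s["t"],"j7 %.2f"%s["joints"][6])
E
python3 - <<'E'
from h import *
T=load("top0");S=load("scene0")
print("blue top",blobs(T,(100,90,60),(130,255,255),8,(100,200,510,305)))
print("blue scene",blobs(S,(100,80,60),(130,255,255),8,(200,170,460,400)))
print("red",blobs(T,(0,150,100),(8,255,255),8,(380,210,510,305)),blobs(S,(0,150,100),(8,255,255),8,(200,170,460,400)))
def up(c,b,k):return cv2.resize(c["frame"][b[1]:b[3],b[0]:b[2]],None,fx=k,fy=k,interpolation=cv2.INTER_CUBIC)[...,::-1]
a=up(T,(380,210,515,305),5.9)[:, :790]; b=up(T,(105,205,355,305),3.1)[:, :790]
w=790
f=lambda i:cv2.copyMakeBorder(i,0,0,0,w-i.shape[1],cv2.BORDER_CONSTANT)
v=np.vstack([f(a)[:,:],f(b)])
cv2.imwrite("pics/c1.png",cv2.resize(v,None,fx=.68,fy=.68))
cv2.imwrite("pics/c2.png",up(S,(285,240,445,370),4.6))
cv2.imwrite("pics/c3.png",up(S,(200,170,360,280),5)[:600])
E
```

```text
blue top [(np.float64(169.5), np.float64(235.5), np.int32(18), np.int32(18), np.int32(96), [169.7, 235.3]), (np.float64(456.0), np.float64(280.5), np.int32(11), np.int32(10), np.int32(80), [456.2, 280.3])]
blue scene [(np.float64(260.0), np.float64(196.0), np.int32(5), np.int32(5), np.int32(8), [259.4, 196.6]), (np.float64(269.0), np.float64(196.0), np.int32(7), np.int32(5), np.int32(9), [269.6, 196.7]), (np.float64(348.5), np.float64(318.0), np.int32(12), np.int32(11), np.int32(111), [348.2, 317.9])]
red [(np.float64(411.5), np.float64(282.5), np.int32(12), np.int32(12), np.int32(72), [410.8, 283.2])] []
```

View pics/c2.png

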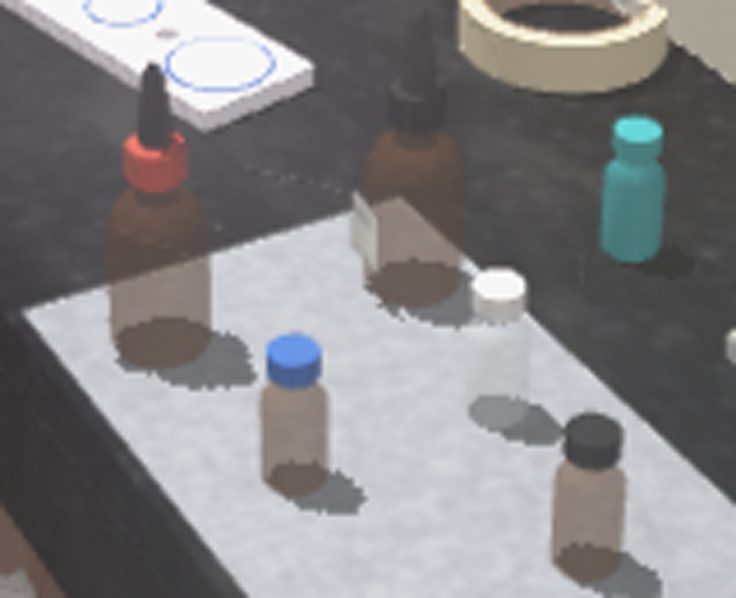

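Crop: red collar at about (156,163), blue cap (294,350), black collar (416,105), white cap (499,285), spare (593,440), turquoise look-alike (637,130) off the board. The choices hold. Now I'll estimate positions and plan a wrist look at the plate.

Run:
```python
from h import *
T=load("top0");S=load("scene0")
p=lambda u,v:(285+u/4.6,240+v/4.6)
for n,a,b in [("bluecap",(456.,280.5),p(294,350)),("whitecap",(456.5,239.5),p(499,287)),("redcol",(411,283),p(156,163)),("blackcol",(416,232),p(416,105)),("sparecap",(495,248.5),p(593,438))]:
    print(n,tri([(T,a),(S,b)]))
for n,b,z in [("bluefoot",p(297,480),.003),("redfoot",p(162,342),.003),("blackfoot",p(415,284),.003),("whitefoot",p(499,411),.003)]: print(n,onz(S,b,z))
for n,a,z in [("ringL",(264,243),.01),("ringC",(296.2,236.4),.01),("ringR",(328.3,230),.01),("rear",(169.6,235.5),.01),("pinL",(150,271),.028),("pinR",(181,273),.028)]: print(n,onz(T,a,z))
go(.48,.02,.42,0.0)
```

```text
bluecap (array([ 0.3973, -0.3425,  0.0553]), [[0.0, -0.1], [-0.1, 0.0]])
whitecap (array([ 0.4777, -0.3439,  0.0549]), [[-0.2, 0.3], [0.4, -0.1]])
redcol (array([ 0.3928, -0.25  ,  0.0788]), [[0.0, -0.1], [-0.1, 0.0]])
blackcol (array([ 0.4924, -0.2606,  0.0793]), [[0.3, -0.6], [-0.8, 0.1]])
sparecap (array([ 0.4613, -0.4222,  0.0497]), [[0.2, -0.3], [-0.4, 0.1]])
bluefoot [ 0.397  -0.3454  0.003 ]
redfoot [ 0.3921 -0.2524  0.003 ]
blackfoot [ 0.4927 -0.2649  0.003 ]
whitefoot [ 0.478  -0.3457  0.003 ]
ringL [0.4724 0.0416 0.01  ]
ringC [ 0.4862 -0.0246  0.01  ]
ringR [ 0.4996 -0.0907  0.01  ]
rear [0.4874 0.2361 0.01  ]
pinL [0.4144 0.2697 0.028 ]
pinR [0.4105 0.207  0.028 ]
shift mm [-453.8 -467.2  -15.4] spin deg 73.2  pos [0.1803 0.5983 0.4039] ydir 73.2 t 0.1 j7 -0.05
```

```bash
python3 -m inch '-0.048 0.014 0 0; -0.048 0.014 0 0; -0.048 0.014 0 0; -0.028 -0.046 0.006 0; -0.028 -0.046 0.006 0; -0.028 -0.046 0.006 0; -0.028 -0.046 0.006 0; -0.028 -0.046 0.006 0; -0.028 -0.046 0.006 0; -0.028 -0.046 0.006 0; -0.028 -0.046 0.006 0; -0.028 -0.046 0.006 0; -0.028 -0.046 0.006 0; -0.028 -0.046 0 0; 0 0 0 10.3; 0 0 0 10.3; 0 0 0 10.3; 0 0 0 10.3; 0 0 0 10.3; 0 0 0 10.1' 1 30
python3 - <<'E'
from h import *
c=shot("wrist","w1");cv2.imwrite("pics/w1.png",c["frame"][...,::-1]);print(c["extrinsics"])
go(.486,-.025,.25,np.radians(11.6))
E
```

```text
t: 2.65
position: [0.4791, 0.0237, 0.3445]
ee_rot: [0.634, 0.773, -0.0, -0.0]
force: [-0.4, -0.6, 0.1]
grip_width: 0.0855
gripper_force: 0.0
[[ 0.9806  0.1871  0.0586  0.4644]
 [ 0.1961 -0.9341 -0.2983  0.1007]
 [-0.0011  0.304  -0.9527  0.3146]
 [ 0.      0.      0.      1.    ]]
shift mm [-49.1  -2.3  94.5] spin deg -0.8  pos [0.4791 0.0237 0.3445] ydir 10.8 t 2.7 j7 0.13
```

View pics/w1.png

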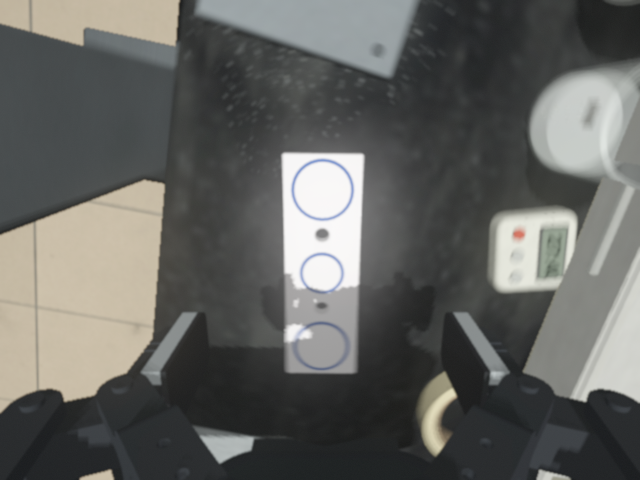

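Wrist view: plate rings at (322,190), (322,273) and (321,346), holes at (322,234) and (321,305). The plate is nearly square to the fingers.

```bash
cat >> h.py <<'E'
def rings(c,roi,amin=40):
    h=cv2.cvtColor(c["frame"],cv2.COLOR_RGB2HSV);m=cv2.inRange(h,np.array((100,45,50)),np.array((130,255,255)))
    k=np.zeros_like(m);x0,y0,x1,y1=roi;k[y0:y1,x0:x1]=255;m&=k
    m=cv2.morphologyEx(m,cv2.MORPH_CLOSE,np.ones((5,5)))
    o=[]
    for q in cv2.findContours(m,cv2.RETR_EXTERNAL,cv2.CHAIN_APPROX_NONE)[0]:
        if len(q)>=amin: e=cv2.fitEllipse(cv2.convexHull(q));o.append((np.round(e[0],1).tolist(),np.round(e[1],0).tolist()))
    return o
E
python3 - <<'E'
from h import *
c=load("w1");T=load("top0")
for e in rings(c,(270,140,380,390)): print(e,onz(c,e[0],.01))
for a,b in [((322,190.),(264,243)),((322,273),(296.2,236.4)),((321,346),(328.3,230))]: print(tri([(c,a),(T,b)]))
E
```

```text
([320.5, 360.9], [17.0, 35.0]) [ 0.5016 -0.1058  0.01  ]
([322.2, 338.8], [34.0, 45.0]) [ 0.4988 -0.0838  0.01  ]
([321.5, 272.6], [40.0, 42.0]) [ 0.4863 -0.0235  0.01  ]
([322.2, 189.2], [61.0, 62.0]) [0.4735 0.0439 0.01  ]
(array([0.4732, 0.0422, 0.0042]), [[-0.6, -0.2], [0.0, -0.2]])
(array([ 0.4866, -0.0245,  0.0084]), [[-0.3, -0.1], [-0.0, -0.1]])
(array([ 0.4993, -0.0907,  0.0104]), [[0.3, 0.0], [0.0, 0.1]])
```

```bash
python3 -m inch '-0.024 -0.001 0.03 0; -0.024 -0.001 0.03 0; 0 0 0.03 0; 0 0 0.03 0; 0 0 0.0245 0; 0 0 0 0; 0 0 0 0' 0.75 30
python3 - <<'E'
from h import *
c=shot("wrist","w2");cv2.imwrite("pics/w2.png",c["frame"][...,::-1])
for e in rings(c,(200,10,450,400)): print(e,onz(c,e[0],.01))
go(.4864,-.024,.17,np.radians(10.9))
E
```

```text
t: 3.58
position: [0.4873, -0.0238, 0.201]
ee_rot: [0.631, 0.775, 0.0, 0.0]
force: [0.5, 0.1, 0.1]
grip_width: 0.0745
gripper_force: 0.0
([322.1, 418.8], [73.0, 94.0]) [ 0.5001 -0.0881  0.01  ]
([322.9, 295.6], [74.0, 81.0]) [ 0.4872 -0.0231  0.01  ]
([322.8, 132.9], [124.0, 128.0]) [0.4732 0.0447 0.01  ]
shift mm [ 0.  -1.1 31.3] spin deg 0.8  pos [ 0.4875 -0.0238  0.2013] ydir 11.7 t 3.6 j7 0.37
```

View pics/w2.png

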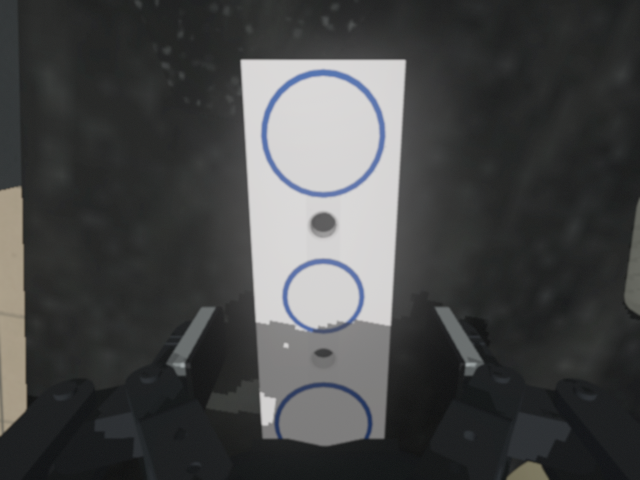

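Plate is central between the pads: middle ring (323,296), pads at x = 213 and 437. Descending.

```bash
python3 -m inch '0 -0.001 0.015 -0.8; 0 0 0.015 0; 0 0 0.002 0; 0 0 0 0' 0.75 30
python3 - <<'E'
from h import *
c=shot("wrist","w3");cv2.imwrite("pics/w3.png",c["frame"][240:,:,::-1])
E
```

```text
t: 4.12
position: [0.4858, -0.024, 0.1678]
ee_rot: [0.626, 0.779, -0.0, -0.0]
force: [-0.0, 0.8, 0.4]
grip_width: 0.0749
gripper_force: 0.0
```

View pics/w3.png

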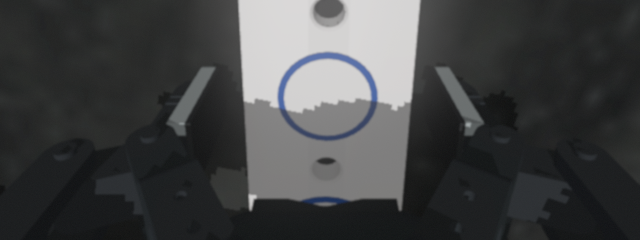

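```bash
python3 -m inch '0 0 0 1.5; 0 0 0 0; 0 0 0 0; 0 0 0 0; 0 0 0 0; 0 0 0 0; 0 0 0 0' -0.2 50
python3 - <<'E'
from h import *
c=shot("wrist","w4");cv2.imwrite("pics/w4.png",c["frame"][240:,:,::-1])
E
```

```text
t: 5.05
position: [0.4863, -0.024, 0.1689]
ee_rot: [0.637, 0.771, 0.0, 0.0]
force: [-0.6, -0.0, 5.2]
grip_width: 0.0585
gripper_force: 55.8
```

View pics/w4.png

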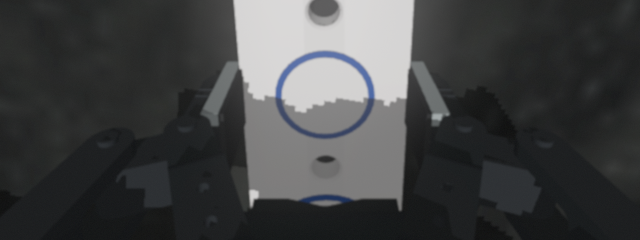

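```bash
python3 -m inch '0 0 -0.01 0; 0 0 -0.02 0; 0 0 -0.03 0; 0 0 -0.04 0; 0 0 -0.04 0; 0 0 -0.04 0; 0.03 0.01 -0.01 0; 0.04 0.01 0 0; 0.04 0.01 0 0; 0.04 0.01 0 0; 0.03 0.01 0 0; 0 0 0 0; 0 0 0 0; 0 0 0 0' -0.2 60
python3 - <<'E'
from h import *
c=shot("wrist","w5");cv2.imwrite("pics/w5.png",c["frame"][...,::-1])
go(.45,.2,.3,-.05)
E
```

```text
t: 6.85
position: [0.501, 0.1609, 0.3584]
ee_rot: [0.637, 0.771, -0.0, 0.0]
force: [0.2, -0.1, -1.5]
grip_width: 0.0581
gripper_force: 65.5
shift mm [ 47.9 -42.8  58.4] spin deg 13.7  pos [0.501  0.161  0.3584] ydir 10.8 t 6.9 j7 -0.10
```

View pics/w5.png

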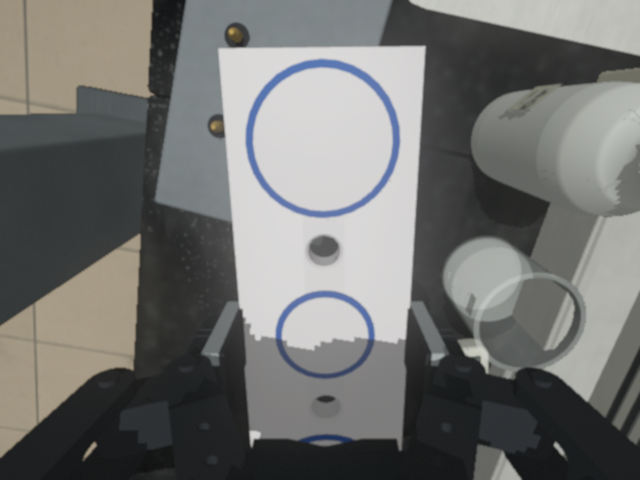

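Wrist view with the plate held: pins at (237,34) and (217,125). Taking a second view for heights.

```bash
python3 -m inch '0.03 0.015 0 0; 0.03 0.015 0 0; 0 0 0 0; 0 0 0 0'
python3 - <<'E'
from h import *
c=shot("wrist","w6");a=load("w5")
g=lambda c,b:cv2.resize(c["frame"][b[1]:b[3],b[0]:b[2]],None,fx=5,fy=5,interpolation=cv2.INTER_CUBIC)[...,::-1]
for q,l in((a,"w5"),(c,"w6")): print(l,blobs(q,(12,90,40),(32,255,255),20,(160,0,300,330)))
cv2.imwrite("pics/c6.png",np.hstack([g(a,(195,10,265,130)),g(c,(150,90,240,210))]))
E
```

```text
t: 7.4
position: [0.5192, 0.2258, 0.3581]
ee_rot: [0.637, 0.771, -0.0, 0.0]
force: [0.8, 0.1, -2.4]
grip_width: 0.058
gripper_force: 65.5
w5 [(np.float64(234.5), np.float64(34.0), np.int32(14), np.int32(15), np.int32(153), [234.6, 34.2]), (np.float64(215.0), np.float64(125.0), np.int32(9), np.int32(9), np.int32(63), [214.9, 125.0])]
w6 [(np.float64(199.0), np.float64(123.5), np.int32(13), np.int32(10), np.int32(98), [198.6, 123.2]), (np.float64(184.0), np.float64(205.0), np.int32(11), np.int32(11), np.int32(90), [184.0, 204.9])]
```

View pics/c6.png

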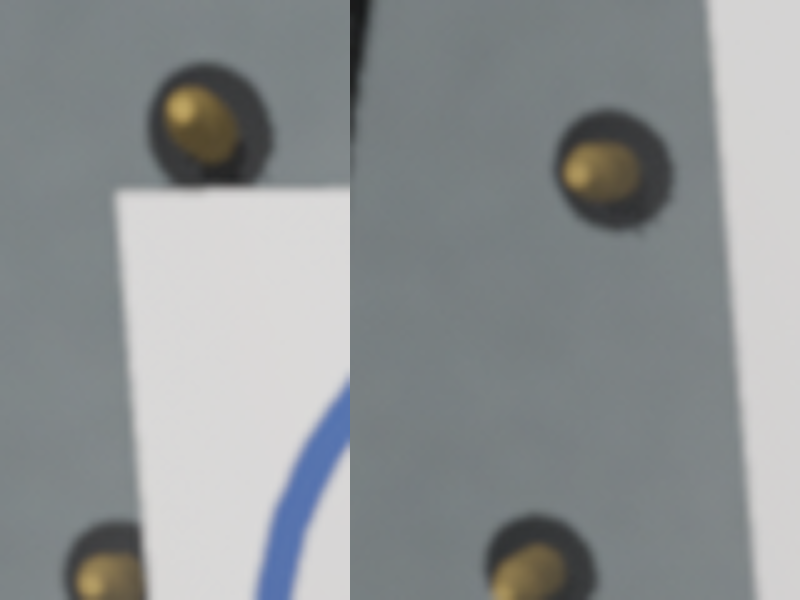

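Run:
```python
from h import *
from cell import env
a=load("w5");b=load("w6");T=load("top0")
L=tri([(a,(231.4,31)),(b,(195.6,124.4))]);Rr=tri([(a,(213.4,125.6)),(b,(179.4,209))])
print(L,Rr)
D=[onz(a,(237,34.6),.01),onz(b,(202.8,124),.01),onz(b,(188.2,204),.01)];print(D)
L3=[onz(q,p,.028) for q,p in((a,(231.4,31)),(b,(195.6,124.4)))];R3=[onz(q,p,.028) for q,p in((a,(213.4,125.6)),(b,(179.4,209)))];print(L3,R3)
s=env.read_state();r=R.from_quat(s["ee_rot"])
for e in rings(b,(215,20,440,450)): print(e,r.inv().apply(onz(b,e[0],s["position"][2]-.159)-s["position"]))
m=(L3[0]+L3[1]+R3[0]+R3[1])/4;d=(L3[0]+L3[1]-R3[0]-R3[1])/2;print(m,d,np.degrees(np.arctan2(d[1],d[0])))
```

```text
(array([0.4161, 0.2758, 0.0293]), [[0.1, 0.0], [-0.1, -0.0]]) (array([0.4119, 0.2132, 0.0352]), [[-0.3, -0.1], [0.3, 0.1]])
[array([0.4157, 0.2767, 0.01  ]), array([0.4158, 0.2754, 0.01  ]), array([0.4103, 0.2111, 0.01  ])]
[array([0.4157, 0.276 , 0.028 ]), array([0.4158, 0.2757, 0.028 ])] [array([0.4103, 0.2126, 0.028 ]), array([0.4094, 0.2111, 0.028 ])]
([325.5, 439.3], [10.0, 52.0]) [-0.0465  0.001   0.159 ]
([324.6, 334.3], [87.0, 99.0]) [0.0012 0.0006 0.159 ]
([322.4, 137.9], [154.0, 158.0]) [ 0.0705 -0.0001  0.159 ]
[0.4128 0.2438 0.028 ] [0.0059 0.064  0.    ] 84.7172013665065
```

```bash
python3 -m inch '0 0 0 7.9; 0 0 0 7.9; 0 0 0 0; 0 0 0 0'
python3 - <<'E'
from h import *
go(.4128,.2419,.215,np.radians(-5))
E
```

```text
t: 7.95
position: [0.5191, 0.2262, 0.3583]
ee_rot: [0.736, 0.677, 0.0, 0.0]
force: [-0.5, -0.7, -1.7]
grip_width: 0.0587
gripper_force: 65.5
shift mm [   6.8 -107.2  143.3] spin deg 0.3  pos [0.5191 0.2262 0.3583] ydir -4.7 t 8.0 j7 -0.44
```

```bash
python3 -m inch '0.002 -0.035 0.02 0.3; 0.002 -0.036 0.02 0; 0.003 -0.036 0.03 0; 0 0 0.03 0; 0 0 0.03 0; 0 0 0.013 0; 0 0 0 0; 0 0 0 0'
python3 - <<'E'
from h import *
c=shot("wrist","w7");t=shot("top","t7");s=shot("scene","s7")
u=lambda c,b,k:cv2.resize(c["frame"][b[1]:b[3],b[0]:b[2]],(k,300),interpolation=cv2.INTER_CUBIC)[...,::-1]
cv2.imwrite("pics/c7.png",np.vstack([u(c,(220,200,420,390)[0:4],400),u(s,(190,130,310,230),400)]))
go(.4128,.2419,.215,np.radians(-5))
for e in rings(c,(200,5,440,450)): print(e)
E
```

```text
t: 8.95
position: [0.4137, 0.2435, 0.2162]
ee_rot: [0.738, 0.675, 0.001, 0.0]
force: [0.3, -0.3, -1.0]
grip_width: 0.0584
gripper_force: 65.4
shift mm [-1.7 -0.5  1.2] spin deg -0.2  pos [0.4135 0.2436 0.2162] ydir -5.2 t 9.1 j7 -0.57
([325.8, 439.4], [10.0, 53.0])
([324.6, 334.5], [87.0, 99.0])
([322.3, 138.0], [154.0, 158.0])
```

View pics/c7.png

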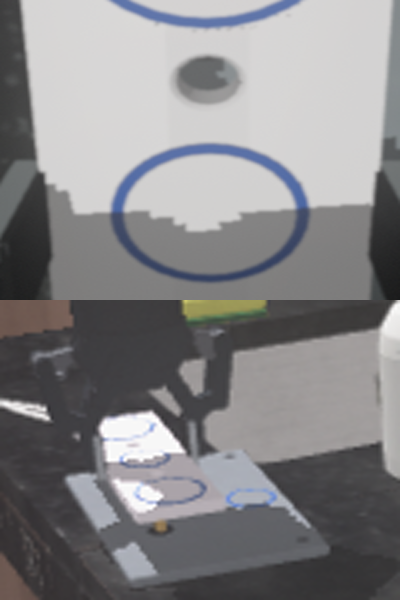

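```bash
python3 -m inch '-0.0017 -0.0005 0.007 0; 0 0 0.007 0; 0 0 0.002 0; 0 0 0 0; 0 0 0 0'
python3 - <<'E'
from h import *
c=shot("wrist","w8")
for n,p in(("L",(.4158,.2758,.028)),("R",(.4098,.2118,.028))): print(n,proj(c,p))
go(.4128,.2419,.195,np.radians(-5))
cv2.imwrite("pics/c8.png",cv2.resize(c["frame"][210:420,260:390],None,fx=2.8,fy=2.8,interpolation=cv2.INTER_CUBIC)[...,::-1])
E
python3 -m inch '0 0 0.002 0; 0 0 0.002 0; 0 0 0.001 0; 0 0 0 0'
```

```text
t: 9.72
position: [0.4125, 0.2417, 0.1992]
ee_rot: [0.738, 0.674, 0.0, 0.0]
force: [-0.8, -0.6, -1.1]
grip_width: 0.0577
gripper_force: 65.5
L [324.1342 236.7473]
R [323.6638 384.1432]
shift mm [0.2 0.3 4.3] spin deg -0.2  pos [0.4125 0.2417 0.1993] ydir -5.2 t 9.8 j7 -0.56
t: 10.28
position: [0.4123, 0.2417, 0.194]
ee_rot: [0.738, 0.674, -0.0, -0.0]
force: [0.6, 0.5, -1.2]
grip_width: 0.0583
gripper_force: 65.5
```

View pics/c8.png

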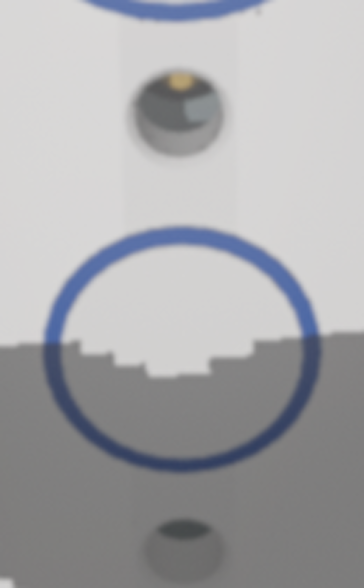

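The brass pin tip shows inside the hole at crop (181,82), with no force so far. Continuing down.

```bash
python3 -m inch '0 0 0.002 0; 0 0 0.002 0; 0 0 0.002 0; 0 0 0 0; 0 0 0 0';  python3 -m inch '0 0 0.002 0; 0 0 0.002 0; 0 0 0.002 0; 0 0 0 0; 0 0 0 0'
```

```text
t: 10.9
position: [0.4124, 0.2417, 0.1882]
ee_rot: [0.738, 0.674, -0.0, -0.0]
force: [0.6, 0.4, -0.8]
grip_width: 0.0585
gripper_force: 65.5
t: 11.52
position: [0.4124, 0.2417, 0.1822]
ee_rot: [0.738, 0.674, -0.0, 0.0]
force: [-0.1, -0.2, -2.0]
grip_width: 0.0579
gripper_force: 65.5
```

```bash
python3 -m inch '0 0 0.001 0; 0 0 0.001 0; 0 0 0.001 0; 0 0 0 0; 0 0 0 0'
```

```text
t: 12.15
position: [0.4124, 0.2417, 0.1792]
ee_rot: [0.738, 0.674, -0.0, 0.0]
force: [0.3, 0.2, -1.2]
grip_width: 0.0582
gripper_force: 65.5
```

```bash
python3 -m inch '0 0 0.001 0; 0 0 0.0005 0; 0 0 0 0; 0 0 0 0'; python3 -m inch '0 0 0 0; 0 0 0 0; 0 0 0 0; 0 0 0 0' 0.7 30
python3 - <<'E'
from h import *
c=shot("wrist","w9")
for e in rings(c,(200,5,440,450)): print(e,onz(c,e[0],.02))
E
```

```text
t: 12.65
position: [0.4125, 0.2416, 0.179]
ee_rot: [0.738, 0.674, 0.0, -0.0]
force: [-7.4, -4.8, 18.1]
grip_width: 0.058
gripper_force: 71.0
t: 13.15
position: [0.4124, 0.2417, 0.1776]
ee_rot: [0.738, 0.674, -0.0, 0.0]
force: [0.4, 0.6, 0.1]
grip_width: 0.0723
gripper_force: 0.0
([325.8, 440.9], [8.0, 45.0]) [0.4091 0.1956 0.02  ]
([325.1, 336.3], [88.0, 100.0]) [0.413  0.2425 0.02  ]
([322.5, 137.8], [156.0, 160.0]) [0.4185 0.3118 0.02  ]
```

```bash
python3 -m inch '0 0 -0.01 0; 0 0 -0.02 0; 0 0 -0.04 0; 0 0 -0.04 0; -0.03 0 -0.04 0; -0.03 0.03 0 0; 0 0 0 0; 0 0 0 0' 0.7 30
python3 - <<'E'
from h import *
c=shot("wrist","w10");cv2.imwrite("pics/w10.png",c["frame"][...,::-1])
for e in rings(c,(150,5,600,450)): print(e,onz(c,e[0],.02),onz(c,e[0],.01))
go(.4,-.3,.3,0)
E
```

```text
t: 14.2
position: [0.4366, 0.1794, 0.3279]
ee_rot: [0.738, 0.674, -0.0, -0.0]
force: [-0.5, 0.1, -1.0]
grip_width: 0.0724
gripper_force: 0.0
([284.5, 234.7], [63.0, 66.0]) [0.4074 0.175  0.02  ] [0.4061 0.172  0.01  ]
([280.1, 137.6], [52.0, 55.0]) [0.4127 0.2429 0.02  ] [0.4115 0.2424 0.01  ]
([390.3, 134.2], [53.0, 56.0]) [0.4863 0.2384 0.02  ] [0.4878 0.2377 0.01  ]
([275.1, 23.5], [76.0, 86.0]) [0.4181 0.3113 0.02  ] [0.4171 0.3132 0.01  ]
shift mm [-481.2    6.7   27.7] spin deg -5.1  pos [0.4364 0.1798 0.3276] ydir -5.1 t 14.2 j7 -0.50
```

View pics/w10.png

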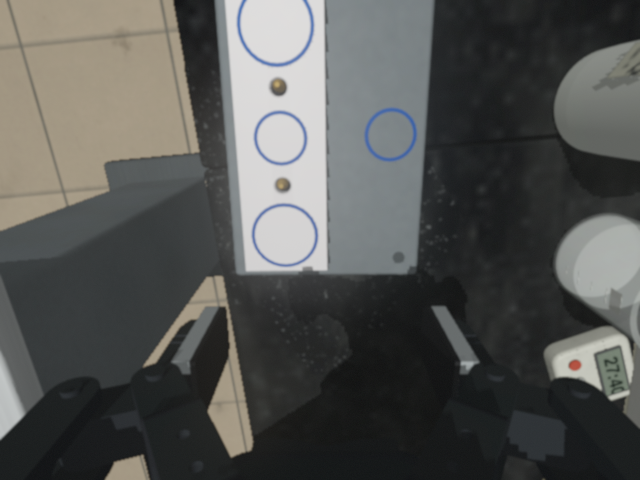

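Plate is seated, with both pins proud at (278,87) and (283,185) and the rear ring at (390,134). Now to the vials.

```bash
python3 -m inch '-0.055 0.002 0 0; -0.06 0.002 0 0; -0.06 0.002 0 0; -0.06 0.002 0 0; -0.06 0.002 0 0; -0.06 0.002 0 0; -0.06 0.002 0 0; -0.06 0.002 0 0; -0.045 0 0 0; 0 0 0 0; 0 0 0 0' 0.1 30
python3 - <<'E'
from h import *
c=shot("wrist","w11")
cv2.imwrite("pics/w11.png",c["frame"][...,::-1])
go(.397,-.343,.25,np.radians(-5))
for n,p in(("blue",(.3973,-.3425,.055)),("white",(.4777,-.3439,.055)),("red",(.3928,-.25,.0785)),("black",(.4924,-.2606,.079))): print(n,proj(c,p))
print(blobs(c,(100,110,60),(125,255,255),30),blobs(c,(0,150,90),(8,255,255),30))
E
```

```text
t: 15.62
position: [0.4065, -0.339, 0.3271]
ee_rot: [0.738, 0.675, -0.0, -0.001]
force: [-0.2, 0.4, 0.1]
grip_width: 0.0471
gripper_force: 0.0
shift mm [-5.5 -9.3 77.2] spin deg -0.0  pos [ 0.4068 -0.3385  0.3272] ydir -5.0 t 15.7 j7 0.80
blue [310.6254 247.5315]
white [437.6872 238.985 ]
red [282.288   92.4566]
black [478.4249  95.9966]
[(np.float64(311.0), np.float64(246.0), np.int32(27), np.int32(29), np.int32(612), [311.2, 246.1])] [(np.float64(577.5), np.float64(354.0), np.int32(12), np.int32(13), np.int32(113), [577.1, 354.3])]
```

View pics/w11.png

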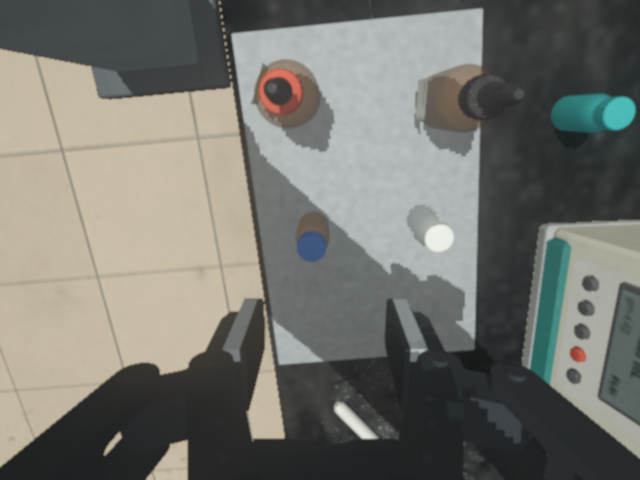

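Wrist view: blue cap (311,246), white cap (439,237), red collar (281,91), black collar (480,96), all within 2 px of prediction. Grasping blue.

```bash
python3 -m inch '-0.0045 -0.0093 0.03 0; 0 0 0.04 0; 0 0 0.03 0; 0 0 0.02 0; 0 0 0.012 0; 0 0 0.01 0; 0 0 0 0; 0 0 0 0' 0.1 25
python3 - <<'E'
from h import *
c=shot("wrist","w12")
go(.397,-.342,.185,np.radians(-5));print(proj(c,(.397,-.342,.057)),blobs(c,(100,110,60),(125,255,255),30))
E
```

```text
t: 16.68
position: [0.3964, -0.3441, 0.1863]
ee_rot: [0.738, 0.674, 0.0, 0.0]
force: [0.6, -0.3, -0.2]
grip_width: 0.0471
gripper_force: 0.0
shift mm [2.1 0.4 1.4] spin deg -0.2  pos [ 0.3964 -0.3441  0.1864] ydir -5.2 t 16.7 j7 0.96
[324.078  384.0783] [(np.float64(326.0), np.float64(376.5), np.int32(61), np.int32(68), np.int32(3378), [325.9, 376.5])]
```

```bash
python3 -m inch '0.002 0.0005 0.001 0; 0 0 0 0; 0 0 0 0; 0 0 0 0; 0 0 0 0; 0 0 0 0; 0 0 0 0' -0.8 25; python3 -m inch '0 0 -0.01 0; 0 0 -0.02 0; 0 0 -0.03 0; 0 0 -0.04 0; 0 0 -0.04 0; 0.03 0.005 -0.01 0; 0.06 0 0 0; 0.06 0 0 0; 0.06 0 0 0; 0.06 0 0 0; 0.06 0 0 0; 0.06 0 0 0; 0.06 0 0 0; 0.06 0 0 0; 0.06 0 0 0; 0 0 0 0; 0 0 0 0'
python3 - <<'E'
from h import *
c=shot("wrist","w13")
go(.4127,.2425,.203,np.radians(-5));print(blobs(c,(100,110,60),(125,255,255),200))
E
```

```text
t: 17.6
position: [0.3971, -0.3417, 0.185]
ee_rot: [0.738, 0.675, 0.0, 0.0]
force: [0.0, 3.2, 5.8]
grip_width: 0.0218
gripper_force: 25.7
t: 19.73
position: [0.4535, 0.2247, 0.3354]
ee_rot: [0.738, 0.674, 0.0, 0.001]
force: [-0.4, -1.3, -0.5]
grip_width: 0.0218
gripper_force: 25.1
shift mm [ 14.7 -42.5 132.3] spin deg -0.3  pos [0.4536 0.224  0.3354] ydir -5.3 t 19.8 j7 -0.52
[(np.float64(368.5), np.float64(198.5), np.int32(48), np.int32(46), np.int32(335), [369.0, 197.9]), (np.float64(324.5), np.float64(386.5), np.int32(64), np.int32(70), np.int32(3583), [324.4, 387.3])]
```

```bash
python3 -m inch '0.007 -0.021 0.03 -0.3; 0.0077 -0.0215 0.03 0; 0 0 0.03 0; 0 0 0.02 0; 0 0 0.01 0; 0 0 0.006 0; 0 0 0 0; 0 0 0 0'
python3 - <<'E'
from h import *
go(.4127,.2425,.202,np.radians(-5))
E
```

```text
t: 20.78
position: [0.4126, 0.2438, 0.2094]
ee_rot: [0.737, 0.676, 0.001, 0.0]
force: [0.1, -0.6, -0.2]
grip_width: 0.0219
gripper_force: 25.1
shift mm [-1.3  0.2  7.4] spin deg 0.1  pos [0.4126 0.2438 0.2094] ydir -4.9 t 20.8 j7 -0.53
```

```bash
python3 -m inch '-0.0013 0 0.003 0; 0 0 0.002 0; 0 0 0.001 0; 0 0 0.001 0; 0 0 0 0; 0 0 0 0';python3 -m inch '0 0 0.0005 0; 0 0 0 0; 0 0 0 0'
```

```text
t: 21.52
position: [0.4122, 0.2425, 0.202]
ee_rot: [0.737, 0.676, -0.0, -0.0]
force: [-1.4, -0.6, 6.1]
grip_width: 0.0222
gripper_force: 25.7
t: 21.9
position: [0.4122, 0.2425, 0.2019]
ee_rot: [0.737, 0.676, 0.0, -0.0]
force: [-4.6, -1.7, 12.0]
grip_width: 0.0222
gripper_force: 26.4
```

Touchdown. Releasing and rising.

```bash
python3 -m inch '0 0 -0.0005 0; 0 0 0 0; 0 0 0 0; 0 0 0 0; 0 0 -0.01 0; 0 0 -0.02 0; 0 0 -0.03 0; 0 0 -0.04 0; 0 0 -0.03 0; -0.02 0.02 0 0; -0.04 0 0 0; 0 0 0 0; 0 0 0 0' 0.1 25
python3 - <<'E'
from h import *
c=shot("wrist","w14");T=shot("top","t14")
b=[q for q in blobs(c,(100,110,60),(125,255,255),150)];print(b)
g=lambda c,b,k:cv2.resize(c["frame"][b[1]:b[3],b[0]:b[2]],None,fx=k,fy=k,interpolation=cv2.INTER_CUBIC)[...,::-1]
cv2.imwrite("pics/c14.png",g(c,(200,0,460,260),2.2))
print("pred cap",proj(c,(.4127,.2425,.074)))
go(.4777,-.343,.185,np.radians(-5))
E
```

```text
t: 23.52
position: [0.4269, 0.1813, 0.3322]
ee_rot: [0.737, 0.676, 0.0, -0.0]
force: [0.1, 0.4, 0.1]
grip_width: 0.0469
gripper_force: 0.0
[(np.float64(403.5), np.float64(136.5), np.int32(50), np.int32(52), np.int32(409), [404.0, 135.4]), (np.float64(287.0), np.float64(146.5), np.int32(33), np.int32(32), np.int32(766), [288.2, 146.5])]
pred cap [288.8285 146.1377]
shift mm [-518.9   94.6  146.8] spin deg 0.2  pos [0.4268 0.1819 0.3319] ydir -4.8 t 23.6 j7 -0.50
```

```bash
python3 -m inch '-0.055 0.012 0 0.2; -0.06 0.012 0 0; -0.06 0.012 0 0; -0.06 0.012 0 0; -0.06 0.012 0 0; -0.06 0.012 0 0; -0.06 0.012 0 0; -0.06 0.011 0 0; -0.043 0 0.01 0; 0 0 0 0; 0 0 0 0' 0.1 25
python3 - <<'E'
from h import *
c=shot("wrist","w15")
go(.478,-.3425,.185,np.radians(-5));print(proj(c,(.478,-.3425,.057)),[b for b in blobs(c,(0,0,190),(180,40,255),150)])
E
```

```text
t: 25.0
position: [0.4767, -0.3425, 0.3212]
ee_rot: [0.737, 0.676, -0.0, -0.0]
force: [0.1, 1.2, -0.8]
grip_width: 0.047
gripper_force: 0.0
shift mm [ -0.6   1.1 136.5] spin deg 0.1  pos [ 0.477  -0.3419  0.3215] ydir -4.9 t 25.1 j7 0.79
[326.4618 244.6087] [(np.float64(262.5), np.float64(141.0), np.int32(248), np.int32(259), np.int32(25077), [293.2, 104.1]), (np.float64(93.5), np.float64(261.0), np.int32(188), np.int32(407), np.int32(49818), [72.7, 254.3]), (np.float64(545.0), np.float64(235.0), np.int32(189), np.int32(21), np.int32(492), [535.9, 230.3]), (np.float64(204.0), np.float64(297.5), np.int32(77), np.int32(118), np.int32(3880), [199.4, 298.0]), (np.float64(551.0), np.float64(347.5), np.int32(177), np.int32(220), np.int32(14812), [568.7, 335.5]), (np.float64(279.5), np.float64(341.5), np.int32(36), np.int32(46), np.int32(1015), [278.2, 346.9]), (np.float64(269.5), np.float64(424.0), np.int32(36), np.int32(29), np.int32(434), [268.0, 425.2]), (np.float64(166.5), np.float64(460.0), np.int32(40), np.int32(39), np.int32(963), [172.3, 464.3]), (np.float64(476.5), np.float64(472.5), np.int32(22), np.int32(14), np.int32(190), [476.8, 474.0])]
```

Run:
```python
from h import *
c=load("w15")
for v in(210,225,240): print(v,blobs(c,(0,0,v),(180,25,255),60,(285,200,370,290)))
g=cv2.cvtColor(c["frame"][200:290,285:370],cv2.COLOR_RGB2GRAY)
print(cv2.HoughCircles(cv2.resize(g,None,fx=3,fy=3),cv2.HOUGH_GRADIENT,1,40,param1=80,param2=18,minRadius=30,maxRadius=60))
```

```text
210 []
225 []
240 []
None
```

Run:
```python
from h import *
c=load("w15")
g=cv2.cvtColor(c["frame"],cv2.COLOR_RGB2GRAY)[200:290,285:370]
print(g[::6,::6])
t,m=cv2.threshold(g,0,255,cv2.THRESH_OTSU);print(t)
n,l,s,ce=cv2.connectedComponentsWithStats(m);print([(s[i][:4].tolist(),(ce[i]+[285,200]).round(1).tolist()) for i in range(1,n) if s[i,4]>80])
```

```text
[[132 132 134 133 183 207 209 201 206 209 204 207 206 208 203]
 [130 131 135 135 136 165 207 206 207 210 204 207 205 207 206]
 [131 130 134 132 133 152 167 165 174 203 206 202 206 207 202]
 [131 129 130 132 131 168 171 170 164 154 209 200 202 206 205]
 [129 130 127 132 135 173 183 180 171 160 175 207 207 206 203]
 [130 130 132 133 146 180 161 163 177 163 134 205 205 202 205]
 [129 131 132 131 149 168 178 178 199 184 132 202 202 201 200]
 [129 127 128 130 131 176 177 177 177 182 128 136 205 204 205]
 [133 132 127 126 128 176 177 176 177 174 133 130 133 198 207]
 [129 132 126 128 130 149 175 176 176 135 135 131 132 128 202]
 [126 125 124 126 128 131 131 130 127 127 132 129 128 130 130]
 [127 124 130 130 127 128 130 126 130 128 129 128 131 129 130]
 [127 126 127 127 123 128 125 129 126 129 130 129 129 129 128]
 [127 129 126 128 123 126 126 127 127 128 126 126 127 126 128]
 [123 125 125 125 123 125 130 122 125 128 127 128 130 128 129]]
159.0
[([22, 0, 63, 59], [339.4, 225.4])]
```

The cap disc is centred at about (327,244), matching the prediction. Grasping.

```bash
python3 -m inch '-0.0005 0.001 0.03 0; 0 0 0.04 0; 0 0 0.03 0; 0 0 0.02 0; 0 0 0.01 0; 0 0 0.006 0; 0 0 0 0; 0 0 0 0' 0.1 25; python3 -m inch '0 0 0 0; 0 0 0 0; 0 0 0 0; 0 0 0 0; 0 0 0 0; 0 0 0 0; 0 0 0 0' -0.8 25; python3 -m inch '0 0 -0.01 0; 0 0 -0.02 0; 0 0 -0.03 0; 0 0 -0.04 0; 0 0 -0.04 0; 0.03 0 -0.02 0; 0.06 -0.002 0 0; 0.06 -0.002 0 0; 0.06 -0.002 0 0; 0.06 -0.002 0 0; 0.06 -0.002 0 0; 0.06 -0.002 0 0; 0.06 -0.002 0 0; 0.06 -0.002 0 0; 0.06 -0.002 0 0; 0 0 0 0; 0 0 0 0'
python3 - <<'E'
from h import *
go(.4878,.2375,.21,np.radians(-5))
E
```

```text
t: 26.05
position: [0.4771, -0.3443, 0.1865]
ee_rot: [0.738, 0.675, 0.0, 0.001]
force: [0.1, 0.0, 0.8]
grip_width: 0.0472
gripper_force: 0.0
t: 26.92
position: [0.4771, -0.3441, 0.1862]
ee_rot: [0.738, 0.675, 0.0, 0.0]
force: [-0.9, 1.4, 7.4]
grip_width: 0.0217
gripper_force: 25.8
t: 29.05
position: [0.5095, 0.2247, 0.3465]
ee_rot: [0.738, 0.675, 0.0, 0.0]
force: [0.4, -1.0, -0.2]
grip_width: 0.0222
gripper_force: 25.3
shift mm [ 10.9 -22.9 136.4] spin deg -0.1  pos [0.5095 0.2247 0.3465] ydir -5.1 t 29.1 j7 -0.37
```

```bash
python3 -m inch '0.005 -0.011 0.03 0; 0.0045 -0.012 0.03 0; 0 0 0.03 0; 0 0 0.03 0; 0 0 0.02 0; 0 0 0.006 0; 0 0 0 0; 0 0 0 0'
python3 - <<'E'
from h import *
go(.4878,.236,.193,np.radians(-5))
E
```

```text
t: 30.05
position: [0.4879, 0.2367, 0.2009]
ee_rot: [0.738, 0.675, 0.001, 0.0]
force: [0.2, 0.3, -0.1]
grip_width: 0.0217
gripper_force: 25.3
shift mm [-0.7 -0.1  7.9] spin deg -0.1  pos [0.4879 0.2367 0.2009] ydir -5.1 t 30.1 j7 -0.31
```

```bash
python3 -m inch '-0.0007 0 0.003 0; 0 0 0.002 0; 0 0 0.001 0; 0 0 0.001 0; 0 0 0 0; 0 0 0 0';python3 -m inch '0 0 0.001 0; 0 0 0 0; 0 0 0 0'
```

```text
t: 30.8
position: [0.4873, 0.2362, 0.1932]
ee_rot: [0.738, 0.675, -0.0, -0.0]
force: [-3.2, -1.5, 7.2]
grip_width: 0.0222
gripper_force: 26.1
t: 31.18
position: [0.4874, 0.2362, 0.1931]
ee_rot: [0.738, 0.675, 0.0, -0.001]
force: [-7.4, -2.4, 18.8]
grip_width: 0.022
gripper_force: 27.3
```

```bash
python3 -m inch '0 0 -0.001 0; 0 0 0 0; 0 0 0 0; 0 0 0 0; 0 0 -0.01 0; 0 0 -0.02 0; 0 0 -0.03 0; 0 0 -0.04 0; 0 0 -0.04 0; -0.02 -0.02 -0.02 0; -0.04 -0.02 0 0; 0 0 0 0; 0 0 0 0' 0.1 25
python3 - <<'E'
from h import *
c=shot("wrist","w16")
g=cv2.cvtColor(c["frame"],cv2.COLOR_RGB2GRAY)
p=proj(c,(.4878,.2375,.064));print("white cap pred",p)
u,v=map(int,p);print(g[v-30:v+31:6,u-30:u+31:6])
print(blobs(c,(100,110,60),(125,255,255),150),proj(c,(.4127,.2425,.074)))
go(.393,-.25,.33,np.radians(-5))
E
```

```text
t: 32.8
position: [0.4422, 0.1803, 0.3533]
ee_rot: [0.738, 0.675, 0.001, -0.0]
force: [0.1, 0.3, 0.5]
grip_width: 0.0468
gripper_force: 0.0
white cap pred [388.2077 140.2077]
[[136 135 135 127 127 133 133 131 131  62  44]
 [137 116 125 133 132 115 123 131 131  57  44]
 [120 135 137 144 147 143 122 130 132  55  45]
 [117 136 118 128 201 209 204 112 132  52  45]
 [131 135 119 196 208 208 207 199 131  52  46]
 [130 128 115 207 208 207 206 204 130  55  46]
 [107 135 105 194 206 206 205 184 130  45  44]
 [133 116 126  99 195 204 184 117 128  53  54]
 [136 133 110  71  71  79  82  95 126  48  55]
 [136 135 134 133  83  82  81 130 124  46  58]
 [133 133 134 133 131 129 133 133 121  53  58]]
[(np.float64(377.5), np.float64(134.5), np.int32(46), np.int32(48), np.int32(216), [371.4, 128.8]), (np.float64(266.5), np.float64(145.0), np.int32(28), np.int32(29), np.int32(635), [266.1, 144.5])] [266.0961 144.1394]
shift mm [-433.4  -11.3   22.8] spin deg -0.0  pos [0.4423 0.1807 0.3531] ydir -5.0 t 32.9 j7 -0.46
```

```bash
python3 -m inch '-0.05 -0.001 0 0; -0.06 -0.002 0 0; -0.06 -0.002 0 0; -0.06 -0.002 0 0; -0.06 -0.002 0 0; -0.06 -0.002 0 0; -0.05 0 0 0; -0.032 0 0 0; 0 0 0 0; 0 0 0 0' 0.1 30
python3 - <<'E'
from h import *
c=shot("wrist","w17");w=load("w11");T=load("top0")
for n,q in(("w11",w),("w17",c)): print(n,blobs(q,(0,110,90),(10,255,255),60,(200,40,420,330)))
print(proj(c,(.393,-.25,.0785)),proj(c,(.393,-.25,.089)))
go(.393,-.25,.33,np.radians(-5))
E
```

```text
t: 34.1
position: [0.3936, -0.2486, 0.3526]
ee_rot: [0.738, 0.675, -0.001, 0.0]
force: [-1.0, 0.1, 0.3]
grip_width: 0.0469
gripper_force: 0.0
w11 [(np.float64(280.0), np.float64(91.0), np.int32(45), np.int32(47), np.int32(1009), [281.4, 91.3])]
w17 [(np.float64(323.5), np.float64(241.5), np.int32(36), np.int32(34), np.int32(609), [322.8, 238.7])]
[323.8771 241.2227] [323.8188 246.5568]
shift mm [-1.8 -0.5 22.7] spin deg 0.0  pos [ 0.3936 -0.2482  0.3527] ydir -5.0 t 34.1 j7 0.62
```

Run:
```python
from h import *
print(tri([(load("w11"),(280,91)),(load("w17"),(323.5,241))]))
go(.393,-.25,.237,np.radians(-5))
```

```text
(array([ 0.3924, -0.2492,  0.0806]), [[0.9, -0.3], [-0.7, 0.2]])
shift mm [ -1.8  -0.4 115.7] spin deg 0.0  pos [ 0.3936 -0.2482  0.3527] ydir -5.0 t 34.1 j7 0.62
```

```bash
python3 -m inch '-0.0015 -0.0008 0.03 0; 0 0 0.03 0; 0 0 0.02 0; 0 0 0.02 0; 0 0 0.01 0; 0 0 0 0; 0 0 0 0' 0.1 30; python3 -m inch '0 0 0 0; 0 0 0 0; 0 0 0 0; 0 0 0 0; 0 0 0 0; 0 0 0 0; 0 0 0 0' -0.8 40; python3 -m inch '0 0 -0.01 0; 0 0 -0.02 0; 0 0 -0.03 0; 0 0 -0.04 0; 0 0 -0.04 0; 0.03 0 -0.02 0; 0.04 0 0 0; 0.05 0 0 0; 0.05 0 0 0; 0.05 0 0 0; 0.05 0 0 0; 0.05 0 0 0; 0.05 0 0 0; 0.05 0 0 0; 0.05 0 0 0; 0.04 0 0 0; 0 0 0 0; 0 0 0 0'
python3 - <<'E'
from h import *
go(.418,.311,.27,np.radians(-5))
E
```

```text
t: 35.02
position: [0.3925, -0.2506, 0.2435]
ee_rot: [0.737, 0.675, 0.0, 0.0]
force: [1.2, 0.2, -0.7]
grip_width: 0.0472
gripper_force: 0.0
t: 35.9
position: [0.3923, -0.251, 0.2434]
ee_rot: [0.738, 0.675, 0.0, 0.0]
force: [-0.0, 0.4, 6.3]
grip_width: 0.0207
gripper_force: 38.9
t: 38.15
position: [0.4369, 0.2543, 0.4015]
ee_rot: [0.738, 0.675, -0.001, -0.001]
force: [-0.1, -0.7, -1.3]
grip_width: 0.0206
gripper_force: 39.4
shift mm [ 54.7 -23.5 131.6] spin deg -0.1  pos [0.4369 0.2543 0.4015] ydir -5.1 t 38.1 j7 -0.60
```

```bash
python3 -m inch '0.027 -0.012 0 0; 0.027 -0.0115 0.02 0; 0 0 0.03 0; 0 0 0.03 0; 0 0 0.03 0; 0 0 0.015 0; 0 0 0 0; 0 0 0 0'
python3 - <<'E'
from h import *
go(.418,.310,.2604,np.radians(-5))
E
```

```text
t: 39.15
position: [0.4183, 0.3112, 0.2778]
ee_rot: [0.738, 0.675, 0.001, -0.002]
force: [0.7, -0.1, 0.1]
grip_width: 0.0207
gripper_force: 39.4
shift mm [-1.2 -0.2 17.4] spin deg -0.1  pos [0.4183 0.3112 0.2778] ydir -5.1 t 39.1 j7 -0.64
```

```bash
python3 -m inch '-0.001 0 0.007 0; 0 0 0.005 0; 0 0 0.002 0; 0 0 0.001 0; 0 0 0.001 0; 0 0 0 0; 0 0 0 0';python3 -m inch '0 0 0.001 0; 0 0 0.0005 0; 0 0 0 0; 0 0 0 0'
```

```text
t: 40.02
position: [0.4176, 0.3103, 0.2605]
ee_rot: [0.737, 0.675, -0.0, -0.002]
force: [-0.3, 0.7, -0.9]
grip_width: 0.0201
gripper_force: 39.5
t: 40.52
position: [0.4179, 0.3107, 0.2604]
ee_rot: [0.737, 0.675, 0.001, -0.002]
force: [-3.2, -0.9, 11.2]
grip_width: 0.0202
gripper_force: 40.4
```

Touchdown. Releasing and going to the black bottle.

```bash
python3 -m inch '0 0 -0.001 0; 0 0 0 0; 0 0 0 0; 0 0 0 0; 0 0 -0.01 0; 0 0 -0.02 0; 0 0 -0.03 0; 0 0 -0.04 0; 0 0 -0.03 0; -0.03 0 0 0; -0.05 0 0 0; -0.05 0.01 0 0; 0 0 0 0; 0 0 0 0' 0.1 30
python3 - <<'E'
from h import *
c=shot("wrist","w18")
print(blobs(c,(0,110,90),(10,255,255),60,(200,0,420,330)),proj(c,(.418,.311,.0985)))
go(.4924,-.2606,.39,np.radians(-5))
E
```

```text
t: 42.28
position: [0.4165, 0.1798, 0.3903]
ee_rot: [0.738, 0.675, 0.0, -0.002]
force: [0.0, -0.4, -0.3]
grip_width: 0.0472
gripper_force: 0.0
[(np.float64(305.5), np.float64(18.0), np.int32(38), np.int32(37), np.int32(705), [306.4, 19.5])] [308.065   17.5202]
shift mm [-432.8  114.    -1.3] spin deg 0.0  pos [0.4164 0.1804 0.3901] ydir -5.0 t 42.3 j7 -0.56
```

```bash
python3 -m inch '-0.05 0.014 0 0; -0.055 0.015 0 0; -0.055 0.015 0 0; -0.055 0.015 0 0; -0.055 0.015 0 0; -0.055 0.015 0 0; -0.055 0.015 0.01 0; -0.05 0.01 0.02 0; 0 0 0.01 0; 0 0 0 0; 0 0 0 0' 0.1 30
python3 - <<'E'
from h import *
c=shot("wrist","w19");w=load("w11")
go(.4924,-.2606,.35,np.radians(-5));print(proj(c,(.4924,-.2606,.0815)))
hs=[]
for q,r in((w,(440,50,540,140)),(c,(260,180,390,310))):
    g=cv2.cvtColor(q["frame"],cv2.COLOR_RGB2GRAY)[r[1]:r[3],r[0]:r[2]]
    hs.append(cv2.cvtColor(cv2.resize(g,(400,400)),cv2.COLOR_GRAY2BGR))
cv2.imwrite("pics/c19.png",np.hstack(hs))
E
```

```text
t: 43.7
position: [0.4933, -0.2566, 0.3489]
ee_rot: [0.736, 0.677, 0.0, -0.002]
force: [0.3, -0.1, 0.7]
grip_width: 0.047
gripper_force: 0.0
shift mm [-3.9 -0.5 -0.9] spin deg 0.2  pos [ 0.4932 -0.2568  0.3491] ydir -4.8 t 43.8 j7 0.65
[324.1641 250.2259]
```

View pics/c19.png

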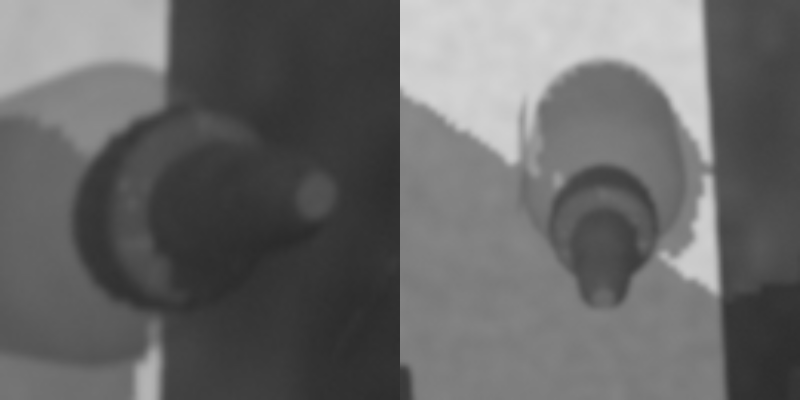

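Right half: the black collar is centred at crop (204,222), pixel (326,252), within 2 px of the prediction. Grasping.

```bash
python3 -m inch '-0.0035 0.0005 0.03 0.2; 0 0 0.03 0; 0 0 0.02 0; 0 0 0.015 0; 0 0 0.0105 0; 0 0 0 0; 0 0 0 0' 0.1 30; python3 -m inch '0 0 0 0; 0 0 0 0; 0 0 0 0; 0 0 0 0; 0 0 0 0; 0 0 0 0; 0 0 0 0' -0.8 40; python3 -m inch '0 0 -0.01 0; 0 0 -0.02 0; 0 0 -0.03 0; 0 0 -0.04 0; 0 0 -0.04 0; 0.03 -0.01 -0.02 0; 0.04 -0.01 0 0; 0.05 -0.01 0 0; 0.05 -0.015 0 0; 0.05 -0.015 0 0; 0.05 -0.015 0 0; 0.05 -0.015 0 0; 0.05 -0.015 0 0; 0.04 -0.01 0 0; 0 0 0 0; 0 0 0 0'
python3 - <<'E'
from h import *
go(.4074,.1738,.28,np.radians(-5))
E
```

```text
t: 44.62
position: [0.4923, -0.2623, 0.2437]
ee_rot: [0.739, 0.674, -0.0, -0.001]
force: [1.3, 0.3, 0.8]
grip_width: 0.0474
gripper_force: 0.0
t: 45.5
position: [0.4924, -0.2622, 0.2436]
ee_rot: [0.739, 0.674, -0.0, -0.001]
force: [-0.6, -1.0, 4.7]
grip_width: 0.0204
gripper_force: 39.3
t: 47.5
position: [0.4157, 0.1555, 0.4047]
ee_rot: [0.739, 0.674, -0.0, -0.002]
force: [0.8, 0.4, -2.0]
grip_width: 0.0205
gripper_force: 39.3
shift mm [ 17.2  -9.7 124.8] spin deg -0.3  pos [0.4157 0.1555 0.4047] ydir -5.3 t 47.5 j7 -0.54
```

```bash
python3 -m inch '0.009 -0.005 0 -0.3; 0.008 -0.0045 0.02 0; 0 0 0.03 0; 0 0 0.03 0; 0 0 0.03 0; 0 0 0.0135 0; 0 0 0 0; 0 0 0 0'
python3 - <<'E'
from h import *
go(.4074,.1738,.2604,np.radians(-5))
E
```

```text
t: 48.5
position: [0.4077, 0.1746, 0.2818]
ee_rot: [0.737, 0.676, 0.0, -0.002]
force: [0.0, -0.1, -0.8]
grip_width: 0.0201
gripper_force: 39.3
shift mm [-0.9 -0.1 21.4] spin deg 0.0  pos [0.4077 0.1746 0.2818] ydir -5.0 t 48.5 j7 -0.46
```

```bash
python3 -m inch '-0.001 0 0.01 0; 0 0 0.006 0; 0 0 0.002 0; 0 0 0.001 0; 0 0 0.001 0; 0 0 0 0; 0 0 0 0';python3 -m inch '0 0 0.001 0; 0 0 0.001 0; 0 0 0 0; 0 0 0 0'
```

```text
t: 49.38
position: [0.407, 0.1736, 0.2608]
ee_rot: [0.737, 0.676, -0.0, -0.002]
force: [-0.0, 0.5, -0.3]
grip_width: 0.0202
gripper_force: 39.3
t: 49.88
position: [0.4079, 0.1738, 0.2604]
ee_rot: [0.737, 0.676, 0.001, -0.002]
force: [-5.0, -2.3, 18.7]
grip_width: 0.0205
gripper_force: 41.1
```

```bash
python3 -m inch '0 0 -0.002 0; 0 0 0 0; 0 0 0 0; 0 0 0 0; 0 0 -0.01 0; 0 0 -0.02 0; 0 0 -0.03 0; 0 0 -0.04 0; 0 0 -0.03 0; -0.03 0 0 0; -0.05 0 0 0; -0.05 0.01 0 0; 0 0 0 0; 0 0 0 0' 0.1 30
python3 - <<'E'
from h import *
c=shot("wrist","w20");T=shot("top","t20");S=shot("scene","s20")
print("red",blobs(c,(0,110,90),(10,255,255),60,(150,0,500,330)),proj(c,(.418,.311,.0985)))
print("blue",blobs(c,(100,110,60),(125,255,255),100),proj(c,(.4127,.2425,.074)))
for z in(.138,.0985): print("black pred",proj(c,(.4074,.175,z)),"white",proj(c,(.4878,.2375,.064)))
for n,P in(("R",(.4074,.175)),("W",(.4878,.2375)),("L",(.418,.311))):
    print(n,"scene foot/top",proj(S,(*P,.02)),proj(S,(*P,.138)))
g=cv2.cvtColor(c["frame"],cv2.COLOR_RGB2GRAY)
u,v=map(int,proj(c,(.4074,.175,.106)));print(u,v);print(g[v-42:v+43:6,u-42:u+43:6])
print("spare/board top:",proj(T,(.4613,-.4222,.05)))
E
```

```text
t: 51.62
position: [0.4061, 0.043, 0.3908]
ee_rot: [0.737, 0.676, 0.0, -0.002]
force: [0.5, 0.6, 0.1]
grip_width: 0.0472
gripper_force: 0.0
red [] [ 301.8759 -302.229 ]
blue [] [ 307.3036 -103.2461]
black pred [304.4634  -2.2187] white [431.0508 -98.0815]
black pred [307.9055  16.0351] white [431.0508 -98.0815]
R scene foot/top [241.9057 208.2775] [237.0921 159.1394]
W scene foot/top [264.7078 191.4562] [261.1401 144.5625]
L scene foot/top [227.2123 186.6212] [222.1889 140.6023]
307 13
[]
spare/board top: [495.1997 248.227 ]
```

Run:
```python
from h import *
T=load("t20");T0=load("top0");S=load("s20")
print("red",blobs(T,(0,150,90),(8,255,255),8,(90,200,250,305)),proj(T,(.418,.311,.1)))
print("blue",blobs(T,(100,90,60),(130,255,255),8,(90,200,250,305)),proj(T,(.4127,.2425,.074)))
g=cv2.cvtColor(T["frame"],cv2.COLOR_RGB2GRAY)
def dark(n,im,P,zs,h=14,thr=60):
    a=proj(im,P+(zs,));u,v=map(int,a);q=cv2.cvtColor(im["frame"],cv2.COLOR_RGB2GRAY)[v-h:v+h,u-h:u+h]
    y,x=np.where(q<thr);print(n,a,len(x),(x.mean()+u-h).round(1) if len(x) else None,(y.mean()+v-h).round(1) if len(x) else None)
dark("blackTop",T,(.4074,.175),.11);dark("redTop(dropper)",T,(.418,.311),.12)
dark("blackBefore",T0,(.4924,-.2606),.11);dark("spare0",T0,(.4613,-.4222),.05);dark("spare1",T,(.4613,-.4222),.05)
dark("blackScene",S,(.4074,.175),.11,20,50)
dark("redSceneDropper",S,(.418,.311),.12,10,50)
```

```text
red [(np.float64(116.5), np.float64(269.5), np.int32(12), np.int32(12), np.int32(70), [117.1, 269.7])] [116.4572 269.1739]
blue [(np.float64(170.0), np.float64(235.5), np.int32(17), np.int32(18), np.int32(72), [171.7, 235.6])] [156.6982 271.9911]
blackTop [186.9906 275.0036] 0 None None
redTop(dropper) [112.4911 269.1748] 500 106.7 268.2
blackBefore [419.0419 230.3281] 219 418.1 224.0
spare0 [495.1997 248.227 ] 75 496.3 248.5
spare1 [495.1997 248.227 ] 68 496.4 248.3
blackScene [238.2728 171.1921] 0 None None
redSceneDropper [222.9816 147.8646] 0 None None
```

```bash
python3 -m inch '0.05 0.003 0 0; 0.05 0.003 0 0; 0.02 0.02 0 0; 0 0 0 0; 0 0 0 0'
python3 - <<'E'
from h import *
c=shot("wrist","w21")
print("red",blobs(c,(0,110,90),(10,255,255),60,(150,0,500,330)),proj(c,(.418,.311,.0985)))
print("blue",blobs(c,(100,110,60),(125,255,255),100),proj(c,(.4127,.2425,.074)))
g=cv2.cvtColor(c["frame"],cv2.COLOR_RGB2GRAY)
print("black",proj(c,(.4074,.175,.106)),proj(c,(.4074,.175,.138)))
u,v=map(int,proj(c,(.4074,.175,.106)));q=g[v-40:v+41,u-40:u+41]
n,l,s,ce=cv2.connectedComponentsWithStats((q<75).astype(np.uint8));print([(s[i].tolist(),(ce[i]+[u-40,v-40]).round(1).tolist()) for i in range(1,n) if s[i,4]>60])
print(q[::8,::8])
u,v=map(int,proj(c,(.4878,.2375,.064)));print("white",u,v);print(g[v-24:v+25:6,u-24:u+25:6])
E
```

```text
t: 52.4
position: [0.4421, 0.1602, 0.3902]
ee_rot: [0.737, 0.676, -0.001, -0.001]
force: [-0.4, -0.1, -0.8]
grip_width: 0.0469
gripper_force: 0.0
red [] [260.6793 -18.6043]
blue [(np.float64(371.5), np.float64(106.5), np.int32(38), np.int32(44), np.int32(135), [366.2, 100.6]), (np.float64(272.0), np.float64(110.0), np.int32(23), np.int32(25), np.int32(479), [271.6, 109.6])] [272.072  108.8721]
black [270.6704 217.8124] [263.364  231.9212]
[([0, 24, 81, 57, 3008], [268.0, 236.9])]
[[ 79 100 154 232 146 212 138 137 159 217 232]
 [ 75  94 152 223 216 117 117 115 112 136 163]
 [ 80  80 149 136 164 120 121 119 112 107 151]
 [ 76  82 149 133 160  75  79 119 114 104 100]
 [ 68  74 148 128  80  84  86  64 112 101 147]
 [ 61  69 144 186  68  69  61  68  82 141 145]
 [ 61  62 145 158  63  62  55  62  78  92  90]
 [ 62  57  61  62  79  55  58  67  66  61  57]
 [ 63  55  55  58  63  62  80  63  68  60  64]
 [ 64  58  53  50  57  52  52  58  64  66  67]
 [ 63  64  57  50  53  46  52  51  61  57  66]]
white 381 106
[[154 151 152 151 150 149 149 148  67]
 [155 133 136 142 124 145 148 148  64]
 [129 155 161 177 213 185 147 150  61]
 [153 159 159 222 227 226 179 150  62]
 [157 139 203 227 226 225 214 148  60]
 [156 123 176 226 225 223 178 148  63]
 [141 147 117 200 221 195 133 148  54]
 [145 143 103  99  95  85 109 146  63]
 [154 151 130  88  95  95 109 143  54]]
```

```bash
python3 -m inch '-0.03 -0.015 0 0; -0.03 -0.015 0 0; 0 0 0 0; 0 0 0 0'
python3 - <<'E'
from h import *
c=shot("wrist","w22")
g=cv2.cvtColor(c["frame"],cv2.COLOR_RGB2GRAY)
for z in(.02,.03,.065,.091,.106,.138): print(z,proj(c,(.4074,.175,z)))
u,v=map(int,proj(c,(.4074,.175,.106)));print(u,v,"red",proj(c,(.418,.311,.0985)))
print("cols",list(range(u-44,u+45,4)))
for y in range(v-44,v+45,4): print(y,*["%3d"%g[y,x] for x in range(u-44,u+45,4)])
E
```

```text
t: 52.95
position: [0.4072, 0.103, 0.3909]
ee_rot: [0.737, 0.676, 0.001, -0.002]
force: [-0.2, -0.4, -0.6]
grip_width: 0.0471
gripper_force: 0.0
0.02 [318.0919 120.8056]
0.03 [317.8564 121.0729]
0.065 [316.9081 122.1495]
0.091 [316.0459 123.1284]
0.106 [315.4693 123.783 ]
0.138 [313.9827 125.4707]
315 123 red [ 311.9131 -146.4725]
cols [271, 275, 279, 283, 287, 291, 295, 299, 303, 307, 311, 315, 319, 323, 327, 331, 335, 339, 343, 347, 351, 355, 359]
79 149 155 183 235 235 235 235 235 235 235 229 125 100 202 235 235 234 234 234 234 234 224 155
83 148 157 177 235 234 235 235 235 235 235 237 236 234 236 235 234 234 234 234 234 233 224 154
87 148 157 173 235 235 235 234 234 235 235 237 237 237 236 235 234 234 234 234 234 233 224 154
91 146 155 171 235 234 234 234 234 235 228 196 166 158 171 209 232 234 234 234 233 233 224 151
95 144 155 165 234 234 234 234 233 179 173 214 212 211 222 213 153 204 234 233 233 233 222 155
99 140 154 162 234 234 234 233 158 198 174 169 169 169 168 168 209 192 192 234 233 233 222 153
103 139 154 158 234 234 234 168 179 168 167 165 153 149 149 159 166 188 188 
[... 855 characters left out ...]
 110  90 139 149 152 198 147
143 103 151 150 220 232 232 232 131 100 122 111 102 101 110 111 108  88 130 150 149 153 189 147
147 107 149 148 217 231 232 231 232 168 109  96 106 107 104  91  89 136 149 148 148 204 188 146
151  99 146 147 215 231 231 232 231 231 230 174 118 109 121 140 148 148 147 148 149 227 189 144
155  85 147 147 194 200 199 199 199 197 196 179 126 125 125 125 125 124 123 122 121 182 155 146
159  80 146 148 148 145 145 145 149 148 137 131 144  98  93  93  92  91  92  90  90 129 144 145
163  79 105 110 111 111 111 110 113 112 111 110 109 104  84  81  82  81  80  80  79 106 108 106
167  68  69  69  70  76  73  82  78  73  72  72  75  73  71  66  61  58  57  60  58  68  73  82
```

The black bottle is upright and centred: dropper tip at (315,125) against a predicted (314,125). The other pieces were checked too, so I'm handing in.

```bash
python3 -c "
from cell import env
print(env.finish_job())"
```

```text
the job is handed in; nothing more can be done
None
```

The job is handed in, with no verdict returned: my last camera checks had the plate seated on both pins, both vials and both bottles standing on their rings, and the black-capped vial unmoved.

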